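Stage the tube carrier at the centrifuge and hold its lid open

TASK

Get the centrifuge ready for loading: pick up the tube carrier by its tab, hook it over the horizontal rail at least 8 cm to one side of the black band, slide it along the rail without lifting it off until it hangs centred on the band, and let go of it. Then raise the centrifuge lid by its bar handle and hold it open at 60 degrees from closed; the lid falls shut if let go, so finish while the fingers are still holding it there. Leave the jar, the beaker and the tip box where they stand.

Things in the scene. Friction and masses are not known exactly. Their poses are not given: they have to be found in the camera images.
- carrier: Loose tube carrier, 0.14 to 0.26 kg, 206 mm tall, upright on the bench. Grey foot 44 (x) x 80 (y) x 36 mm with three capped tubes to 58 mm. At -x a strap rises to a hook for a rail along the carrier's y (see carrier_hook); above the hook a flat upright aluminium tab 10 (x) x 24 (y) mm, from 154 to 206 mm height. Origin: centre of the underside, z up. It may hang either way round
- carrier_hook (a point): Under the apex of the hook's roof (an inverted V), 150 mm above the carrier's underside, on its centre line. Opening 32 mm wide in x between strap and free lip (+x), hook 18 mm wide in y; the lip reaches 33 mm below this point. Hung on the rail this point is 6 mm above the bar's centre line; axes as the carrier
- carrier_tab (a point): Grip point in the tab, 186 mm above the carrier's underside, axes as the carrier
- rail: Fixed steel rail stand: a round bar 12 mm in diameter and 380 mm long along the stand's y axis on a post at each end, bar centre 190 mm above the bench. Origin on the bench under the middle of the bar; free hanging space is 150 mm to either side of the middle
- band: Black rubber band 16 mm wide around the bar, the mark, flush with it; origin at its centre on the bar's centre line, y axis along the bar
- centrifuge: Fixed bench centrifuge: white drum 206 mm in diameter, 135 mm high, with a console at its front (-x, to 140 mm from the drum axis). Origin on the bench on the drum axis. Lid hinge at its far side (+x)
- lid (a joint): Angle of the round black lid (204 mm in diameter, 0.26 to 0.44 kg): 0 closed, grows as its front edge rises, stop at 1.4 rad. 60 degrees is 1.047 rad. It falls shut by its own weight from every angle
- lid_handle (a point): Middle of the lid's handle, a round steel bar 10 mm thick, 66 mm clear between its posts, along the centrifuge's y, near the lid's front edge, 36 mm above its flat top. Lid closed: 180 mm above the bench, 185 mm in front of the hinge axis and 44 mm above it. The bar can turn between the fingers as the lid swings
- lid_hinge (a point): Point on the lid's hinge axis at its middle, 136 mm above the bench, 112 mm behind the drum axis; the axis runs along the centrifuge's y
- jar: Bystander: amber jar, 56 mm in diameter, 85 mm high, behind the rail; origin under its centre
- beaker: Bystander: glass beaker, 64 mm in diameter, 80 mm high, behind the rail; origin under its centre
- tipbox: Bystander: pipette tip box 72 x 102 x 52 mm in front of the centrifuge; origin under its centre
Not all that is in view belongs to the job. What is shaped like the carrier but blue or pink is not meant.

How it is judged:
On the way, in this order (a step that is already met when the one before it is completed fails the run):
1. the carrier is hooked over the rail, at least 7 cm along it from the band (z of carrier_hook in the frame of band between 0 and 0.013 m and x of carrier_hook in the frame of band between -0.012 and 0.012 m and y of carrier_hook in the frame of rail between -0.18 and 0.18 m and (y of carrier_hook in the frame of band above 0.07 m or y of carrier_hook in the frame of band below -0.07 m)), for 0.2 s.
2. the carrier hangs from the rail within 12 mm of the band's centre, let go and still (z of carrier_hook in the frame of band between 0 and 0.013 m and y of carrier_hook in the frame of band between -0.012 and 0.012 m and contact force between carrier and rail above 0.5 N and contact force between carrier and the arm below 0.1 N and contact force between carrier and the fingers below 0.1 N and linear speed of carrier below 0.08 m/s), for 0.2 s.
3. the lid is lifted past 30 degrees (value of joint lid above 0.524 rad), for 0.1 s.
At the end, for the whole second after the job is handed in: The lid stands still at 60 degrees, give or take 6, held by the fingers (which touch it with more than 0.5 N), all through the last second; the carrier hangs freely and upright from the rail within 12 mm of the band's centre, untouched by the robot (value of joint lid between 0.942 and 1.152 rad and velocity of joint lid between -0.1 and 0.1 rad/s and contact force between centrifuge and the fingers above 0.5 N and z of carrier_hook in the frame of band between 0 and 0.013 m and y of carrier_hook in the frame of band between -0.012 and 0.012 m and angle between carrier's own z axis and vertical below 0.2 rad and contact force between carrier and rail above 0.5 N and contact force between carrier and the arm below 0.1 N and contact force between carrier and the fingers below 0.1 N); the arm keeps its last pose, push and grip.
It fails at once if the carrier is brought in over the band instead of slid along the rail (hook off the rail within 4 cm of the band) (z of carrier_hook in the frame of band above 0.04 m and x of carrier_hook in the frame of band between -0.03 and 0.03 m and y of carrier_hook in the frame of band between -0.04 and 0.04 m).
It fails at once if the jar is moved by more than 2 cm (distance of jar from where it was at the start of the episode above 0.02 m).
It fails at once if the beaker is moved by more than 2 cm (distance of beaker from where it was at the start of the episode above 0.02 m).
It fails at once if the tip box is moved by more than 2 cm (distance of tipbox from where it was at the start of the episode above 0.02 m).
It also fails if it takes over 59 s, if anything falls off the work surface, if the arm or the gripper's body presses on something with over 40 N, if the wrist force passes 120 N, or if a joint passes its speed limit or range.

ROBOT

A 6-joint arm with a two-finger parallel gripper is mounted at the origin on the work surface. World frame = base frame: x ahead of the robot, y to its left, z up, the work surface at z = 0. Lengths are in m, angles in rad, forces in N, time in s.
With the tool pointing down it reaches from about 0.4 to 0.825 m from the base axis. Payload 7 kg.
Tool frame: the origin (TCP) lies midway between the tips of the shut fingers; the grasp point (between the pads) lies 19 mm behind it (grip_point_offset is the distance from the TCP to the grasp point, in m); z points along the fingers, y is the line along which they close (so a half turn about z gives the same grasp; the last joint's range is limited). The gripper opens to 88 mm and grips with 3 to 60 N. Pads are 19 mm wide; open, the fingers measure 130 mm over their backs; the gripper's body (78 mm by 193 mm) begins 47 mm behind the grasp point.
Start: joints at [1.477, 0.359, 0.012, 0, -1.224, -0.288], TCP at [0.252, 0.626, 0.227] pointing down, gripper open.
Joint ranges: [-3.07, 3.07], [-1.43, 2.12], [-1.02, 1.25], [-3.03, 1.67], [-3.05, -0], [-3.03, 3.03]. Speed limits (rad/s): [2.39, 2.39, 3.01, 3.14, 3.14, 3.14].

INTERFACE

Orientations are given as [roll, pitch, yaw] about the fixed x, y, z axes, in that order (R = Rz(yaw) Ry(pitch) Rx(roll)).
In Python, from station import get_state, grab_frame, camera_params, job_done, grip_point_offset gives the robot as it stands.
- The arm moves only by the shell command python3 -m creep 'ROWS' [FORCE]. ROWS is JSON, a list that holds one entry, the list of rows, each a list of 7 numbers: the finger opening in cm, from 0 to 8.76, then the shift along the tool's x, y, z in cm, then the turn, a rotation vector about the tool's x, y, z in rad. In form: [[[fingers, tx, ty, tz, wx, wy, wz], ...]]. A call has 1 to 20 rows; each row is the pose to reach, as a shift and turn from the pose commanded when the call began, along the tool's axes at that moment; what a row does not reach only later rows make up. A row lasts 1/8 s, in which the tool goes at most 62.5 mm and 10.7 degrees, less where a joint would pass 70% of its speed; a pose out of reach is approached as far as the arm can. A call with a gripper value outside its range is refused whole. The fingers move at their own pace and stop on an object; FORCE is the grip in N (left out, the last holds). Time passes only in rows, so rows that repeat a pose let the fingers close. It gives the time, the measured TCP pose, the force, the opening and the grip force at its end, in the units of the state.
- get_state(): the state, without advancing time (a new reading comes with each control period).
- grab_frame(name): name is "scene" or "top" or "wrist"; returns the picture (400x640x3 uint8, blue, green, red); there is no depth.
- camera_params(name): a dict with "vertical_fov" (degrees; the focal length in pixels is half the picture's height over the tangent of half this angle, whatever the lens; pixels are square), "cx", "cy" (the principal point, pixels), "k1" (the pictures are not rectified: a ray, as slopes to the right and down, at radius r is drawn at 1 + k1 r^2 times it, then the intrinsics apply), "view" (4x4, takes a point from world to camera coordinates). Camera axes: x right, y down, z forward; pixel columns grow to the right and rows downward; lengths in m; the calibration is good to about 2 mm. A picture is of the moment at which its call begins: read the wrist's pose just before it. camera_params takes no time and is no camera call; for the wrist camera it gives the pose at the moment of the call.
- job_done(): hands the job in; it is judged then, once.
The state is a dict: "t": time; "q": joint angles; "qd": joint speeds; "joint_efforts": joint torques, N m; "eef_pos": TCP position; "ee_rot": TCP orientation; "force": force on the tool from outside, world axes, zero at the start; "moment": the same for the moment, N m; "width": finger opening in m; "gripper_force": force on a finger pad.
Only numpy, scipy, OpenCV 4.12 (cv2) and the standard library are available. Lean on these libraries where they do the work, as an engineer would, in place of code of your own. Each camera call takes 0.05 s, during which the arm holds its last target. There are 200 camera calls.

## Working session

There is one attempt and no reset: what is moved stays moved. The work goes in short steps, Python scripts to look and compute and a shell command to move; the robot and the scene stay as the last step left them, time stands still between calls to the robot, and variables do not carry over. Pictures are saved under pics/ and viewed, at most 10 in all, crops included, and the job is handed in when it is done.

```bash
mkdir -p pics; ls; cat > h.py <<'E'
import numpy as np,cv2
from scipy.spatial.transform import Rotation as R
from station import *
def ray(name,u,v,P=None):
    P=P or camera_params(name); f=200/np.tan(np.radians(P["vertical_fov"])/2)
    d=np.array([(u-P["cx"])/f,(v-P["cy"])/f]); s=d.copy()
    for _ in range(20): s=d/(1+P["k1"]*(s@s))
    V=np.array(P["view"]); Rw=V[:3,:3].T; c=-Rw@V[:3,3]
    r=Rw@np.array([s[0],s[1],1]); return c,r/np.linalg.norm(r)
def onz(name,u,v,z,P=None):
    c,r=ray(name,u,v,P); return c+r*(z-c[2])/r[2]
def tri(*rays):
    A=sum(np.eye(3)-np.outer(r,r) for c,r in rays); b=sum((np.eye(3)-np.outer(r,r))@c for c,r in rays)
    p=np.linalg.solve(A,b); return p,[np.linalg.norm(np.cross(p-c,r)) for c,r in rays]
def proj(name,p,P=None):
    P=P or camera_params(name); f=200/np.tan(np.radians(P["vertical_fov"])/2)
    V=np.array(P["view"]); q=V[:3,:3]@p+V[:3,3]; s=q[:2]/q[2]; s=s*(1+P["k1"]*(s@s)); return f*s+[P["cx"],P["cy"]]
def totool(dw):  # world shift -> tool cm
    s=get_state(); return s
E
python3 - <<'E'
from h import *
for n in("scene","top","wrist"):
    im=grab_frame(n); cv2.imwrite(f"pics/{n}0.png",im); P=camera_params(n); print(n,ray(n,P["cx"],P["cy"]),P["vertical_fov"],P["k1"])
print(get_state())
a=cv2.imread("pics/scene0.png");b=cv2.imread("pics/top0.png")
E
```

```text
pics
scene (array([ 0.98187813, -0.41426925,  0.74394962]), array([-0.50031708,  0.49682161, -0.70911995])) 57.02856482859706 -0.05290718141466942
top (array([0.32437827, 0.03811174, 1.11748904]), array([ 0.21462635, -0.01629923, -0.97656022])) 49.84222721658743 -0.04046686325584386
wrist (array([0.32814545, 0.5951072 , 0.3842347 ]), array([-0.28022936,  0.11214125, -0.95336029])) 63.20668846207878 0.014919646602020267
{'t': 0.15, 'q': array([ 1.47708252e+00,  3.59231956e-01,  1.12954313e-02, -2.33501750e-04,
       -1.22411219e+00, -2.88088593e-01]), 'qd': array([ 1.48341443e-03, -2.66438090e-03,  2.07433498e-03, -8.66171056e-04,
       -4.23399776e-05,  1.71525112e-03]), 'joint_efforts': array([-1.01316680e-03, -5.83275747e+01,  2.93288022e+01,  7.00118959e+00,
        8.74546036e-03, -1.16936881e-04]), 'eef_pos': array([0.25140369, 0.62604878, 0.22584688]), 'ee_rot': array([ 3.14032951e+00, -1.45366029e-04, -3.81881789e-01]), 'force': array([ 0.89001909, -0.61702897, -0.08970143]), 'moment': array([-0.02938724,  0.00650187,  0.02643919]), 'gripper_force': 0.0, 'width': 0.0876705779853722}
```

View pics/scene0.png

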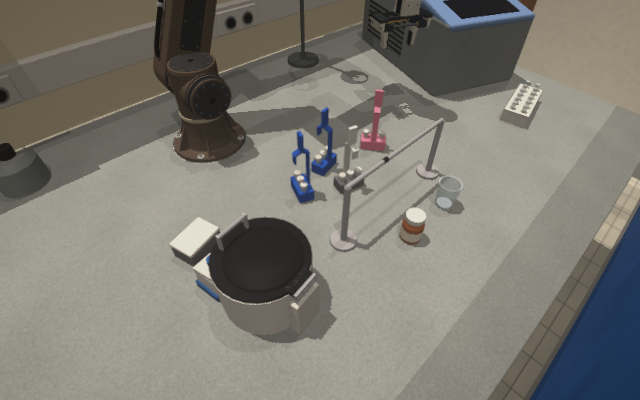

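View pics/top0.png

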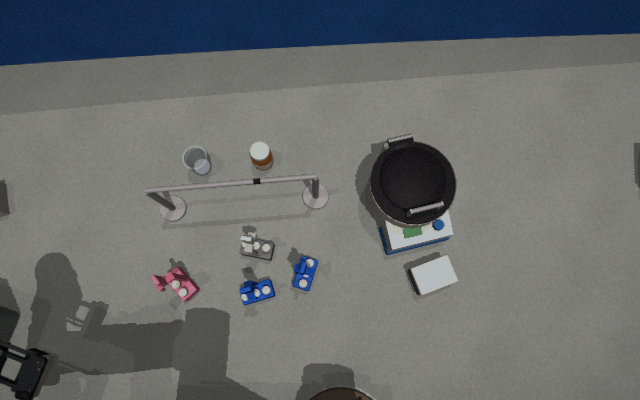

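Scene view: the candidates are the grey carrier (350,165), two blue ones (325,140) and (302,180), and a pink one (375,125). In the top view these are grey (257,247), blue (257,291) and (305,272), and pink (178,285). I choose the grey one. The rail's band is at about (387,158) in scene and (257,181) in top. The lid handle is at about (233,230) in scene and (426,208) in top. Next are close crops from both views.

```bash
python3 - <<'E'
import cv2,numpy as np
a=cv2.imread("pics/scene0.png");b=cv2.imread("pics/top0.png")
def c(im,x,y,w,h,k): return cv2.resize(im[y:y+h,x:x+w],None,fx=k,fy=k,interpolation=cv2.INTER_CUBIC)
# 400x300 tiles
A=c(a,320,110,80,90,5)[:300]; A=c(a,320,115,80,60+15,5)[:375]
t1=c(a,325,112,80,60+0,5); t1b=c(a,320,120,80,80,3.75)
T=[cv2.resize(c(a,325,118,80,80,5),(400,300)) ]
t1=c(a,320,120,100,75,4); t2=c(b,225,172,100,75+0,4); t2=c(b,220,175,120,90,10/3)
t3=c(a,190,205,140,105,20/7); t4=c(b,370,130,120,90,10/3)
cv2.imwrite("pics/crop1.png",np.vstack([np.hstack([t1,t2]),np.hstack([t3,t4])]))
E
```

```text
(no output)
```

View pics/crop1.png

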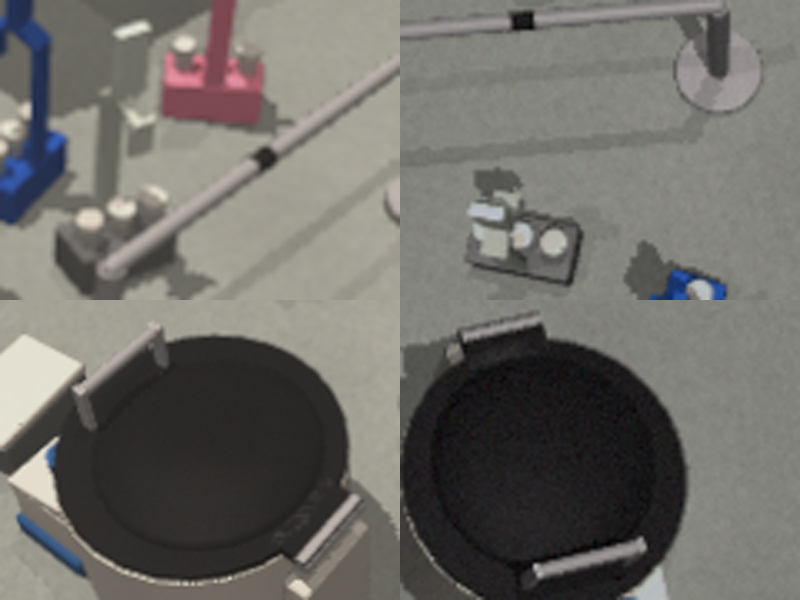

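The crop confirms the grey carrier, with its lip toward +x (away from the robot) and its foot turned about −9°. Tab top: scene ≈(353,127.5), top ≈(246,238). Band: scene ≈(386,159), top ≈(257,181). Handle ends: scene (211,235)–(245,214), top (411,217)–(441,209). Now I triangulate these.

```bash
cat > m.py <<'E'
from h import *
a=cv2.imread("pics/scene0.png").astype(int);b=cv2.imread("pics/top0.png").astype(int)
def blob(im,x,y,w,h,f):
    m=f(im[y:y+h,x:x+w]).astype(np.uint8); n,l,s,c=cv2.connectedComponentsWithStats(m,connectivity=8)
    i=1+np.argmax(s[1:,4]); return c[i]+[x,y],s[i,4],cv2.minAreaRect(np.argwhere(l==i)[:,::-1].astype(np.float32)+np.float32([x,y]))
def T(n,p,q):
    pt,e=tri(ray("scene",*p),ray("top",*q)); print(n,np.round(pt,4),"gap",np.round(2*e[0],4),np.round(p,1),np.round(q,1)); return pt
dark=lambda c:c.max(2)<60
sb=blob(a,376,150,20,18,dark); tb=blob(b,250,175,14,12,dark); print(sb[1],tb[1]); B=T("band",sb[0],tb[0])
T("tab",(353,127.5),(246.1,238))
br=lambda c:c.min(2)>175
s=blob(a,344,122,20,12,br);t=blob(b,238,232,16,9,br);print(s,t);T("tab2",s[0],t[0])
for h in(.206,.2): print("tab onz",onz("scene",*s[0],h),onz("top",*t[0],h))
h1=T("handleA",(190+90/2.857,205+90/2.857),(370+135/3.333,130+275/3.333))
h2=T("handleB",(190+157/2.857,205+28/2.857),(370+243/3.333,130+245/3.333))
print("handle mid",(h1+h2)/2,"dir",h1-h2)
r1=onz("top",151,190,.19);r2=onz("top",315,178,.19);print("rail top",r1,r2)
q1=onz("scene",440,122.5,.19);q2=onz("scene",350,184,.19);print("rail scene",q1,q2)
for r in ((r1,r2),(q1,q2)): d=r[0]-r[1];print("rail yaw",np.arctan2(-d[0],d[1]))
for n,u,v in(("foot",225+67/3.333-5,0),):pass
fl=onz("top",220+67/3.333,175+268/3.333,.0);fr=onz("top",220+175/3.333,175+285/3.333,.0);print("foot bottom edge",fl,fr,np.linalg.norm(fl-fr),np.arctan2(-(fl-fr)[0],(fl-fr)[1]))
E
python3 m.py
```

```text
16 30
band [0.5978 0.1586 0.192 ] gap 0.0024 [386.1 159.3] [256.5 181. ]
tab [0.468  0.182  0.2046] gap 0.0002 [353.  127.5] [246.1 238. ]
(array([352.5, 127. ]), np.int32(14), ((352.5, 127.00001525878906), (1.5811387300491333, 7.273237705230713), 71.56504821777344)) (array([245.65384615, 238.42307692]), np.int32(26), ((245.5192413330078, 238.40383911132812), (9.021342277526855, 2.5495097637176514), 11.309932708740234))
tab2 [0.4666 0.1824 0.2054] gap 0.001 [352.5 127. ] [245.7 238.4]
tab onz [0.46699916 0.18124278 0.206     ] [0.46683972 0.18267209 0.206     ]
tab onz [0.46125648 0.1878848  0.2       ] [0.46777749 0.18362367 0.2       ]
handleA [ 0.5049 -0.2135  0.1374] gap 0.0491 [221.5 236.5] [410.5 212.5]
handleB [ 0.5286 -0.2195  0.2245] gap 0.0537 [245.  214.8] [442.9 203.5]
handle mid [ 0.51677974 -0.21651475  0.18092753] dir [-0.02369651  0.00598973 -0.08707279]
rail top [0.59082993 0.39479557 0.19      ] [0.59678827 0.02682533 0.19      ]
rail scene [0.5947697  0.39190152 0.19      ] [0.59826995 0.03665596 0.19      ]
rail yaw 0.01619102155445341
rail yaw 0.00985270508545217
foot bottom edge [0.45535139 0.23085391 0.        ] [0.43725714 0.1472333  0.        ] 0.08555587335653168 -0.2130996346500459
```

```bash
cat > m2.py <<'E'
from h import *
a=cv2.imread("pics/scene0.png").astype(int);b=cv2.imread("pics/top0.png").astype(int)
def T(n,p,q):
    pt,e=tri(ray("scene",*p),ray("top",*q)); print(n,np.round(pt,4),"gap",np.round(2*e[0],4)); return pt
l=T("hL",(190+157/2.857,205+28/2.857),(370+138/3.333,130+273/3.333))
r=T("hR",(190+83/2.857,205+90/2.857),(370+240/3.333,130+248/3.333))
print("mid",(l+r)/2,np.linalg.norm(l-r),"yaw",np.arctan2(-(l-r)[0],(l-r)[1]))
print("jar top",onz("scene",416,217,.085),onz("top",260,150,.085)); print("beaker",onz("scene",450,184,.08),onz("top",196,156,.08))
s=get_state();Rm=R.from_euler("xyz",s["ee_rot"]).as_matrix()
# plan: TCP above tab, yaw -pi/2-0.21
cy=-0.21; Rt=R.from_euler("xyz",[np.pi,0,-np.pi/2+cy]).as_matrix()
p=np.array([.467,.182,.186]); 
for nm,d in(("above",.09),("grasp",-grip_point_offset()if callable(grip_point_offset) else -grip_point_offset)):
    t=p+[0,0,d]; print(nm,t,"tool cm",Rm.T@(t-s["eef_pos"])*100,"rotvec",R.from_matrix(Rm.T@Rt).as_rotvec())
E
python3 m2.py
```

```text
hL [ 0.5093 -0.1821  0.1806] gap 0.0028
hR [ 0.5223 -0.2522  0.1812] gap 0.0036
mid [ 0.51581408 -0.21716582  0.18091546] 0.07129010789267048 yaw 0.18398767767837837
jar top [0.71368232 0.15628333 0.085     ] [0.70953232 0.16039721 0.085     ]
beaker [0.70276697 0.32424499 0.08      ] [0.70518052 0.32420141 0.08      ]
above [0.467 0.182 0.276] tool cm [36.55555996 33.17790341 -4.96809351] rotvec [ 9.48427166e-04 -1.00436560e-03  1.39891424e+00]
grasp [0.467  0.182  0.1672] tool cm [36.55397837 33.16416038  5.9118977 ] rotvec [ 9.48427166e-04 -1.00436560e-03  1.39891424e+00]
```

Handle: z=0.181, bar length 71 mm, yaw 0.18, consistent with the text. Tab and band heights also agree. Moving to hover over the tab.

```bash
python3 -m creep '[[[8.7,0,0,-5,0,0,0],[8.7,4,4,-5,0,0,0.15],[8.7,8,8,-5,0,0,0.32],[8.7,12,11,-5,0,0,0.48],[8.7,16,15,-5,0,0,0.64],[8.7,20,18,-5,0,0,0.8],[8.7,24,22,-5,0,0,0.96],[8.7,28,26,-5,0,0,1.1],[8.7,32,30,-5,0,0,1.25],[8.7,35,32,-5,0,0,1.35],[8.7,36.6,33.2,-5,0,0,1.4],[8.7,36.6,33.2,-5,0,0,1.4],[8.7,36.6,33.2,-5,0,0,1.4]]]' 30
python3 - <<'E'
from h import *
P=camera_params("wrist");im=grab_frame("wrist");cv2.imwrite("pics/w1.png",im);import pickle;pickle.dump(P,open("w1.pkl","wb"))
print(get_state()["eef_pos"],get_state()["ee_rot"],get_state()["t"],proj("wrist",np.array([.467,.182,.206]),P))
E
```

```text
t: 1.78
eef_pos: [0.4672, 0.1821, 0.2764]
ee_rot: [3.141, -0.0, -1.781]
force: [-0.6, 0.0, -0.6]
width: 0.0869
gripper_force: 0.0
[0.46718203 0.18236601 0.27648326] [ 3.14144129e+00  4.96198906e-05 -1.78073602e+00] 1.825 [322.46603272 202.96062114]
```

View pics/w1.png

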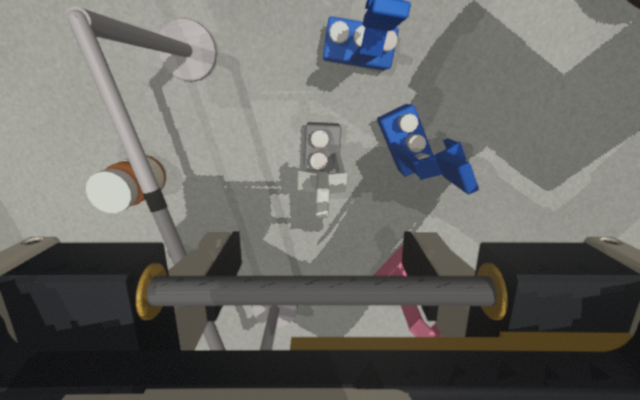

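The wrist view shows the grey carrier's tab top at (323,202), where it was predicted at (322,203). The foot is at (322,148), and the blue ones at (360,40) and (425,150). A close crop will check the tab's angle.

```bash
python3 - <<'E'
import cv2
im=cv2.imread("pics/w1.png")
cv2.imwrite("pics/w1c.png",cv2.resize(im[110:225,270:370],None,fx=5,fy=5,interpolation=cv2.INTER_CUBIC))
E
```

```text
(no output)
```

View pics/w1c.png

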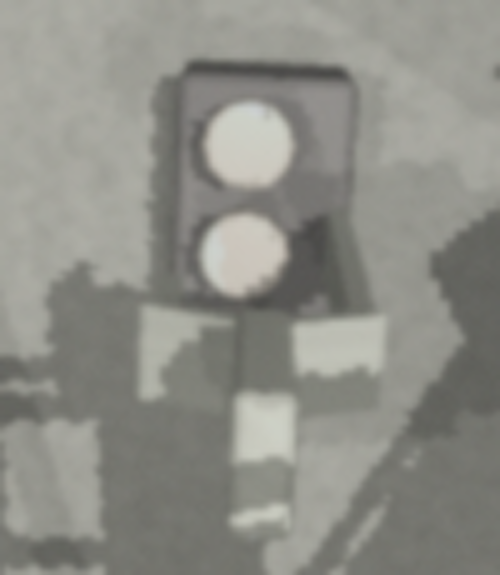

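The crop shows the tab centred at (323,203) with the hook roof symmetric about it, and it is turned about 0.04 rad further than the tool. Descending and gripping.

```bash
python3 -m creep '[[[8.7,0,0,4,0,0,0.04],[8.7,0,0,8,0,0,0.04],[8.7,0,0,10.9,0,0,0.04],[8.7,0,0,10.9,0,0,0.04],[8.7,0,0,10.9,0,0,0.04],[0.5,0,0,10.9,0,0,0.04],[0.5,0,0,10.9,0,0,0.04],[0.5,0,0,10.9,0,0,0.04],[0.5,0,0,10.9,0,0,0.04],[0.5,0,0,10.9,0,0,0.04],[0.5,0,0,10.9,0,0,0.04]]]' 40
```

```text
t: 3.2
eef_pos: [0.4674, 0.1819, 0.1675]
ee_rot: [3.142, -0.0, -1.822]
force: [-0.5, -0.2, -0.2]
width: 0.0329
gripper_force: 0.0
```

```bash
python3 -m creep '[[[0.5,0,0,0,0,0,0],[0.5,0,0,0,0,0,0],[0.5,0,0,0,0,0,0],[0.5,0,0,0,0,0,0],[0.5,0,0,0,0,0,0],[0.5,0,0,0,0,0,0]]]' 40
```

```text
t: 3.95
eef_pos: [0.4674, 0.1819, 0.1675]
ee_rot: [3.141, -0.0, -1.822]
force: [-1.3, 0.4, 0.1]
width: 0.0098
gripper_force: 40.0
```

Gripped: width is 9.8 mm, as the tab should be. Lift, then carry to above the rail 10 cm to +y of the band.

```bash
python3 -m creep '[[[0.5,0,0,-3,0,0,0],[0.5,0,0,-7,0,0,0],[0.5,0,0,-11,0,0,0],[0.5,0,0,-11,0,0,0],[0.5,-2,-2,-11,0,0,-0.05],[0.5,-4,-4,-11,0,0,-0.1],[0.5,-6,-6,-11,0,0,-0.16],[0.5,-8,-8,-11,0,0,-0.21],[0.5,-10,-10,-11,0,0,-0.264],[0.5,-10.6,-10.6,-11,0,0,-0.264],[0.5,-10.6,-10.6,-11,0,0,-0.264],[0.5,-10.6,-10.6,-11,0,0,-0.264]]]'
python3 - <<'E'
from h import *
a=grab_frame("scene");b=grab_frame("top")
cv2.imwrite("pics/s2.png",a);cv2.imwrite("pics/t2.png",b)
c=lambda im,x,y,w,h,k:cv2.resize(im[y:y+h,x:x+w],None,fx=k,fy=k,interpolation=cv2.INTER_CUBIC)
cv2.imwrite("pics/c2.png",np.hstack([c(a,350,70,100,150,4),c(b,180,120,100,150,4)]))
print(get_state()["eef_pos"],get_state()["force"],get_state()["width"])
for n in("scene","top"): print(proj(n,np.array([.5978,.1586,.19])),proj(n,np.array([.5965,.2586,.19])))
E
```

```text
t: 5.45
eef_pos: [0.5957, 0.2578, 0.2774]
ee_rot: [3.141, -0.0, -1.558]
force: [-0.0, -0.5, -1.9]
width: 0.0097
gripper_force: 40.0
[0.59589029 0.25789724 0.27795558] [-0.10257263 -0.5375202  -1.20645335] 0.009725409535691837
[385.50359469 160.05239208] [410.67556186 142.70837335]
[256.1994017  180.90638234] [211.5979285  184.03101936]
```

View pics/c2.png

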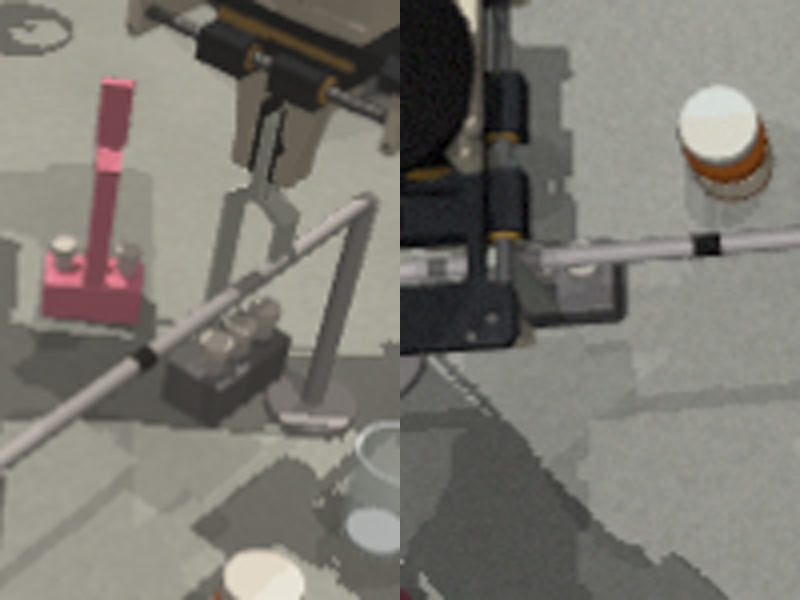

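The hook sits square above the rail about 10 cm from the band (band at (386,159) in scene, (256,181) in top), and the lip is still above the bar. Lowering.

```bash
python3 -m creep '[[[0.5,0,0,1.5,0,0,0],[0.5,0,0,3,0,0,0],[0.5,0,0,4.5,0,0,0],[0.5,0,0,5.5,0,0,0],[0.5,0,0,6,0,0,0],[0.5,0,0,6.3,0,0,0],[0.5,0,0,6.3,0,0,0]]]'
```

```text
t: 6.42
eef_pos: [0.5965, 0.2582, 0.2151]
ee_rot: [-3.141, 0.0, -1.558]
force: [-0.8, -1.1, 0.1]
width: 0.0099
gripper_force: 40.0
```

```bash
python3 -m creep '[[[0.5,0,0,0.1,0,0,0],[0.5,0,0,0.2,0,0,0],[0.5,0,0,0.3,0,0,0],[0.5,0,0,0.3,0,0,0],[0.5,0,0,0.3,0,0,0]]]'
```

```text
t: 7.05
eef_pos: [0.5967, 0.2583, 0.2149]
ee_rot: [-3.139, 0.001, -1.557]
force: [-9.4, -2.0, 15.4]
width: 0.0096
gripper_force: 40.0
```

Contact: the rail carries the hook, and the side force says the bar lies slightly to −x. Easing off and re-centring.

```bash
python3 -m creep '[[[0.5,0,0.1,-0.1,0,0,0],[0.5,0,0.2,-0.2,0,0,0],[0.5,0,0.2,-0.2,0,0,0],[0.5,0,0.2,-0.2,0,0,0]]]'
```

```text
t: 7.55
eef_pos: [0.5946, 0.2584, 0.214]
ee_rot: [-3.141, 0.0, -1.558]
force: [-2.3, 0.4, 5.3]
width: 0.0099
gripper_force: 40.0
```

```bash
python3 -m creep '[[[0.5,1,0,0,0,0,0],[0.5,2,0,0,0,0,0],[0.5,3,0,0,0,0,0],[0.5,4,0,0,0,0,0],[0.5,5,0,0,0,0,0],[0.5,6,0,0,0,0,0],[0.5,7,0,0,0,0,0],[0.5,8,0,0,0,0,0],[0.5,9,0,0,0,0,0],[0.5,9.97,0,0,0,0,0],[0.5,9.97,0,0,0,0,0],[0.5,9.97,0,0,0,0,0]]]'
python3 - <<'E'
from h import *
a=grab_frame("scene");b=grab_frame("top")
cv2.imwrite("pics/s3.png",a);cv2.imwrite("pics/t3.png",b)
c=lambda im,x,y,w,h,k:cv2.resize(im[y:y+h,x:x+w],None,fx=k,fy=k,interpolation=cv2.INTER_CUBIC)
cv2.imwrite("pics/c3.png",np.hstack([c(a,340,90,100,120,4.5)[:,:400],c(b,215,120,88,120,4.5)]))
E
```

```text
t: 9.05
eef_pos: [0.5963, 0.1568, 0.214]
ee_rot: [-3.141, -0.002, -1.558]
force: [4.9, -2.8, 4.5]
width: 0.0097
gripper_force: 40.0
```

View pics/c3.png

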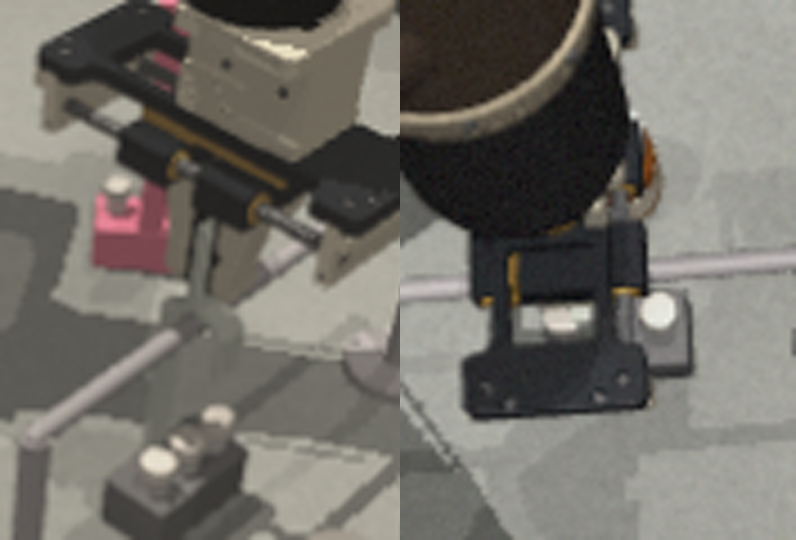

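The hook covers the band and the carrier is upright. A small correction (+1.5 mm y, 1 mm x), then open and retract upward.

```bash
python3 -m creep '[[[0.5,-0.15,-0.1,0,0,0,0],[0.5,-0.15,-0.1,0,0,0,0],[0.5,-0.15,-0.1,0,0,0,0],[2.5,-0.15,-0.1,0,0,0,0],[4,-0.15,-0.1,0,0,0,0],[4,-0.15,-0.1,0,0,0,0],[4,-0.15,-0.1,0,0,0,0],[4,-0.15,-0.1,0,0,0,0],[6,-0.15,-0.1,-2,0,0,0],[6,-0.15,-0.1,-6,0,0,0],[8.7,-0.15,-0.1,-10,0,0,0],[8.7,-0.15,-0.1,-10,0,0,0],[8.7,-0.15,-0.1,-10,0,0,0]]]'
python3 - <<'E'
from h import *
s=get_state();Rm=R.from_euler("xyz",s["ee_rot"]).as_matrix()
a=grab_frame("scene");b=grab_frame("top");cv2.imwrite("pics/s4.png",a);cv2.imwrite("pics/t4.png",b)
P=camera_params("wrist");w=grab_frame("wrist")
c=lambda im,x,y,w,h,k:cv2.resize(im[y:y+h,x:x+w],None,fx=k,fy=k,interpolation=cv2.INTER_CUBIC)
cv2.imwrite("pics/c4.png",np.hstack([c(a,340,90,100,120,4.5)[:,:400],c(w,230,90,176,240,2.25)]))
print("tab top expected wrist",proj("wrist",np.array([.596,.1586,.252]),P))
m=np.array([.5158,-.2172,.181]);t=m+[0,0,.12]
Rt=R.from_euler("xyz",[np.pi,0,-np.pi/2+.184]).as_matrix()
print(Rm.T@(t-s["eef_pos"])*100,R.from_matrix(Rm.T@Rt).as_rotvec(),s["t"],s["eef_pos"])
E
```

```text
t: 10.78
eef_pos: [0.5964, 0.1601, 0.3132]
ee_rot: [3.141, 0.0, -1.558]
force: [-0.6, 0.4, -0.0]
width: 0.0835
gripper_force: 0.0
tab top expected wrist [322.31674682 206.42761911]
[37.62022072  8.54685249  1.21186985] [ 0.00039932  0.00032929 -0.17108441] 10.775 [0.59640788 0.16007117 0.31319279]
```

View pics/c4.png

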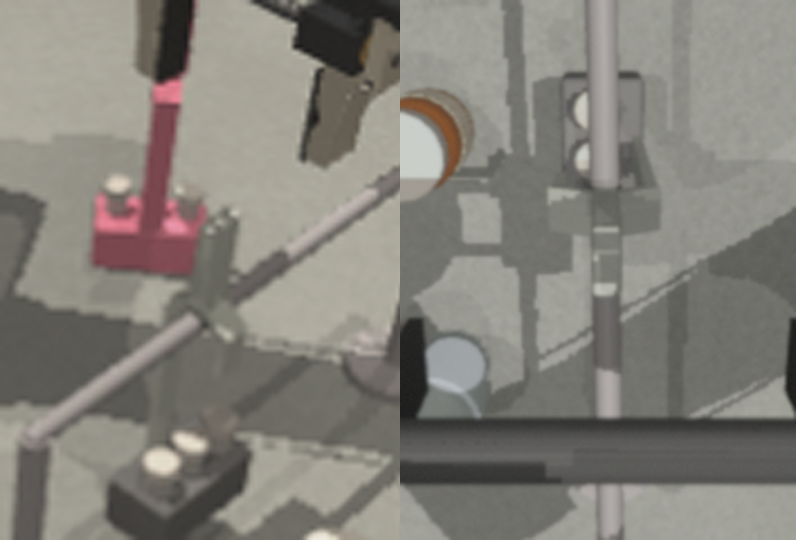

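The carrier hangs free. Tab centre in the wrist view is ≈(321,206) against (322,206) expected for the band, and the hook in scene is ≈(386,160), exactly on the band. Going to hover over the lid handle.

```bash
python3 -m creep '[[[8.7,3,0.5,0,0,0,-0.02],[8.7,7,1.5,0,0,0,-0.04],[8.7,11,2.5,0,0,0,-0.06],[8.7,15,3.4,0,0,0,-0.08],[8.7,19,4.3,0,0,0,-0.1],[8.7,23,5.2,0,0,0,-0.12],[8.7,27,6.1,0,0,0,-0.14],[8.7,31,7,0.6,0,0,-0.16],[8.7,35,8,1.2,0,0,-0.171],[8.7,37.6,8.5,1.2,0,0,-0.171],[8.7,37.6,8.5,1.2,0,0,-0.171],[8.7,37.6,8.5,1.2,0,0,-0.171]]]'
python3 - <<'E'
from h import *
P=camera_params("wrist");w=grab_frame("wrist");cv2.imwrite("pics/w5.png",w)
b=grab_frame("scene");print("band-dark px near hook",int((b[150:172,370:402].max(2)<60).sum()))
m=np.array([.5158,-.2172,.181]);print(proj("wrist",m,P))
u,v=proj("wrist",m,P).astype(int);c=w[v-60:v+60,u-60:u+60]
cv2.imwrite("pics/c5.png",cv2.resize(c,None,fx=4,fy=4)); print(u,v,get_state()["eef_pos"],get_state()["q"])
E
```

```text
t: 12.42
eef_pos: [0.5165, -0.2168, 0.301]
ee_rot: [3.141, 0.0, -1.387]
force: [-0.7, -0.1, 0.4]
width: 0.0869
gripper_force: 0.0
band-dark px near hook 0
[322.65769142 184.2336367 ]
322 184 [ 0.51678189 -0.21635548  0.30133601] [-4.71531869e-02  1.29472387e-01 -1.23353668e-01 -1.19889550e-04
 -1.31829752e+00  2.31905818e-01]
```

View pics/c5.png

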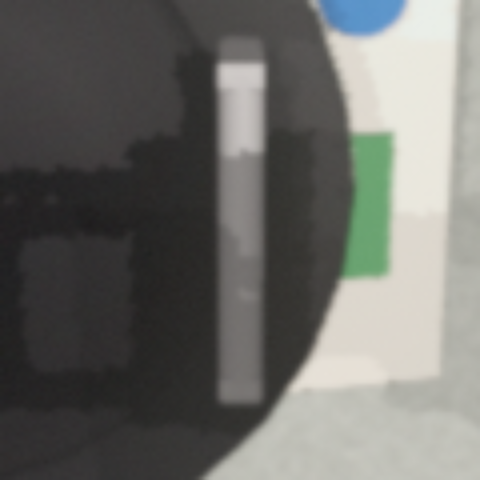

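The handle bar is centred at (322,183) and parallel to the fingers, as predicted (323,184). Descending to take the bar near the fingertips.

```bash
python3 -m creep '[[[8.7,0,0,4,0,0,0],[8.7,0,0,8,0,0,0],[8.7,0,0,11,0,0,0],[8.7,0,0,12.8,0,0,0],[8.7,0,0,12.8,0,0,0],[0,0,0,12.8,0,0,0],[0,0,0,12.8,0,0,0],[0,0,0,12.8,0,0,0],[0,0,0,12.8,0,0,0],[0,0,0,12.8,0,0,0],[0,0,0,12.8,0,0,0],[0,0,0,12.8,0,0,0],[0,0,0,12.8,0,0,0],[0,0,0,12.8,0,0,0],[0,0,0,12.8,0,0,0],[0,0,0,12.8,0,0,0],[0,0,0,12.8,0,0,0]]]' 30
python3 - <<'E'
import numpy as np
# tool frame now: z down, y = toward robot (-x centrifuge), x along bar. bar at 'o' mm behind TCP
r=19.02;a0=np.arctan2(4.4,18.5);o=.8
# plan: tilt rotates tool with part of lid angle (sign wx): forward = away from robot = -ty
for L in np.radians(np.arange(0,66,5)):
    a=a0+L; bf=r*np.cos(a0)-r*np.cos(a); bz=r*np.sin(a)-r*np.sin(a0)
    th=.4*L  # tool z tilts toward robot(+ty): z'=(0,sin,cos) => rotvec wx=-th
    ty=-bf+o*np.sin(th); tz=-bz+o*np.cos(th)-o
    print(int(round(np.degrees(L))),"ty %.2f tz %.2f wx %.3f"%(ty,tz,-th))
E
```

```text
t: 14.65
eef_pos: [0.5162, -0.2171, 0.1735]
ee_rot: [3.141, 0.0, -1.387]
force: [-3.8, -1.1, 1.8]
width: 0.0092
gripper_force: 30.0
0 ty 0.00 tz 0.00 wx -0.000
5 ty -0.43 tz -1.60 wx -0.035
10 ty -0.99 tz -3.15 wx -0.070
15 ty -1.69 tz -4.64 wx -0.105
20 ty -2.51 tz -6.07 wx -0.140
25 ty -3.45 tz -7.42 wx -0.175
30 ty -4.51 tz -8.68 wx -0.209
35 ty -5.68 tz -9.84 wx -0.244
40 ty -6.94 tz -10.90 wx -0.279
45 ty -8.28 tz -11.83 wx -0.314
50 ty -9.71 tz -12.65 wx -0.349
55 ty -11.20 tz -13.34 wx -0.384
60 ty -12.74 tz -13.89 wx -0.419
65 ty -14.32 tz -14.31 wx -0.454
```

```bash
python3 -m creep '[[[0,0,-0.2,-0.8,-0.018,0,0],[0,0,-0.43,-1.6,-0.035,0,0],[0,0,-0.7,-2.4,-0.052,0,0],[0,0,-1,-3.15,-0.07,0,0],[0,0,-1.33,-3.9,-0.088,0,0],[0,0,-1.69,-4.64,-0.105,0,0],[0,0,-1.69,-4.64,-0.105,0,0]]]'
```

```text
t: 15.52
eef_pos: [0.533, -0.214, 0.2205]
ee_rot: [3.034, -0.0, -1.387]
force: [-5.9, -2.4, -0.1]
width: 0.0089
gripper_force: 30.0
```

```bash
python3 - <<'E'
import numpy as np
r=19.02;a0=np.arctan2(4.4,18.5);o=.8
def st(d):
    L=np.radians(d);a=a0+L;th=.4*L
    return np.array([-(r*np.cos(a0)-r*np.cos(a))+o*np.sin(th),-(r*np.sin(a)-r*np.sin(a0))+o*np.cos(th)-o]),th
p0,t0=st(15);c,s=np.cos(t0),np.sin(t0)
for d in np.arange(17.5,61,2.5):
    p,t=st(d);e=p-p0; print(d,"%.2f %.2f %.3f"%(c*e[0]-s*e[1],s*e[0]+c*e[1],-(t-t0)))
E
```

```text
17.5 -0.32 -0.76 -0.017
20.0 -0.67 -1.51 -0.035
22.5 -1.05 -2.23 -0.052
25.0 -1.47 -2.95 -0.070
27.5 -1.91 -3.64 -0.087
30.0 -2.39 -4.31 -0.105
32.5 -2.89 -4.96 -0.122
35.0 -3.43 -5.59 -0.140
37.5 -3.98 -6.19 -0.157
40.0 -4.57 -6.77 -0.175
42.5 -5.18 -7.32 -0.192
45.0 -5.81 -7.84 -0.209
47.5 -6.47 -8.34 -0.227
50.0 -7.14 -8.80 -0.244
52.5 -7.84 -9.24 -0.262
55.0 -8.55 -9.64 -0.279
57.5 -9.28 -10.01 -0.297
60.0 -10.02 -10.35 -0.314
```

```bash
python3 -m creep '[[[0,0,-0.32,-0.76,-0.017,0,0],[0,0,-0.67,-1.51,-0.035,0,0],[0,0,-1.05,-2.23,-0.052,0,0],[0,0,-1.47,-2.95,-0.07,0,0],[0,0,-1.91,-3.64,-0.087,0,0],[0,0,-2.39,-4.31,-0.105,0,0],[0,0,-2.89,-4.96,-0.122,0,0],[0,0,-3.43,-5.59,-0.14,0,0],[0,0,-3.98,-6.19,-0.157,0,0],[0,0,-4.57,-6.77,-0.175,0,0],[0,0,-5.18,-7.32,-0.192,0,0],[0,0,-5.81,-7.84,-0.209,0,0],[0,0,-6.47,-8.34,-0.227,0,0],[0,0,-7.14,-8.8,-0.244,0,0],[0,0,-7.84,-9.24,-0.262,0,0],[0,0,-8.55,-9.64,-0.279,0,0],[0,0,-9.28,-10.01,-0.297,0,0],[0,0,-10.02,-10.35,-0.314,0,0],[0,0,-10.02,-10.35,-0.314,0,0],[0,0,-10.02,-10.35,-0.314,0,0]]]'
python3 - <<'E'
from h import *
s=get_state();Rm=R.from_euler("xyz",s["ee_rot"]).as_matrix();bar=s["eef_pos"]-Rm[:,2]*.008
f=np.array([np.cos(.184),np.sin(.184),0]);h=np.array([.5162,-.2171,.1815])+.185*f;h[2]-=.044
d=bar-h;print("r",np.hypot(d@f,d[2]),"lid deg",np.degrees(np.arctan2(d[2],-d@f)-np.arctan2(.044,.185)),s["force"],s["width"],s["gripper_force"],s["qd"])
a=grab_frame("scene");b=grab_frame("top")
cv2.imwrite("pics/c6.png",np.hstack([cv2.resize(a[100:350,150:410],(416,400)),cv2.resize(b[90:290,220:470],(384,400))[:,:]]))
E
```

```text
t: 18.02
eef_pos: [0.6423, -0.1938, 0.3145]
ee_rot: [2.724, -0.002, -1.386]
force: [-4.7, -0.7, 7.2]
width: 0.0087
gripper_force: 30.0
r 0.1919353033173238 lid deg 60.43352172532044 [-4.67631732 -0.73148277  7.17053383] 0.008679979389401814 30.002805590629578 [-0.00024863 -0.00256419 -0.00547286 -0.00104731  0.00280242  0.00026314]
```

View pics/c6.png

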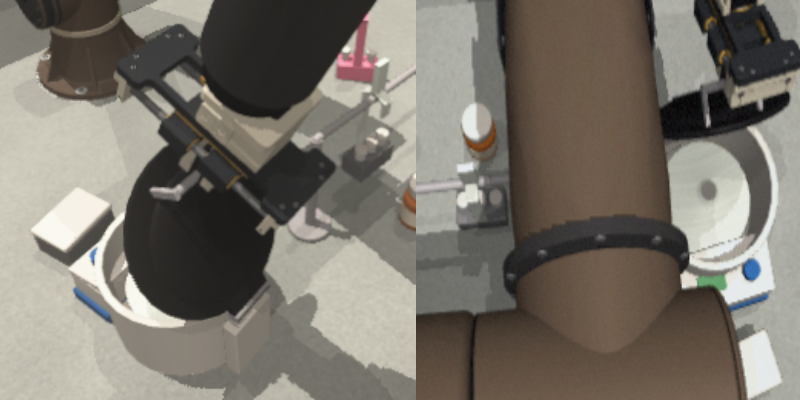

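The lid stands open with the handle in the fingers (scene ≈(180,185) in the crop) and the carrier still hangs on the rail. Kinematic lid angle is 60.4°. A short hold will check it is stable.

```bash
python3 -m creep '[[[0,0,0,0,0,0,0],[0,0,0,0,0,0,0],[0,0,0,0,0,0,0],[0,0,0,0,0,0,0],[0,0,0,0,0,0,0],[0,0,0,0,0,0,0],[0,0,0,0,0,0,0],[0,0,0,0,0,0,0]]]'
```

```text
t: 19.12
eef_pos: [0.6422, -0.1938, 0.3145]
ee_rot: [2.724, -0.002, -1.386]
force: [-4.1, 0.4, 6.8]
width: 0.0091
gripper_force: 30.0
```

```bash
python3 -c "from station import job_done;print(job_done())"
```

```text
the job is handed in; nothing more can be done
None
```

The job is handed in at about 19 s with no verdict returned: the carrier hangs free on the band, the fingers hold the lid at about 60° (worked out from the arm pose), and I made no contact with the jar, beaker or tip box.

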